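# Open the board test box and hold its cover up

### The arm

A 7-joint arm with a two-finger parallel gripper is mounted at the origin on the work surface. World frame = base frame: x ahead of the robot, y to its left, z up, the work surface at z = 0. Lengths are in mm, angles in rad, forces in N, time in s.
With the tool pointing down it reaches from about 400 to 900 mm from the base axis. Payload 5.6 kg.
Tool frame: the origin (TCP) lies midway between the tips of the shut fingers; the grasp point (between the pads) lies 19 mm behind it; z points along the fingers, y is the line along which they close (so a half turn about z gives the same grasp; the last joint's range is limited). The gripper opens to 92 mm and grips with 3 to 60 N. Pads are 20 mm wide; open, the fingers measure 128 mm over their backs; the gripper's body (75 mm by 189 mm) begins 69 mm behind the grasp point.
Start: joints at [-1.145, 0.468, -0.012, 1.603, 0.006, 1.071, -0.056], TCP at [293.72, 579.86, 214.592] pointing down, gripper open.
Joint ranges: [-2.53, 2.53], [-0.31, 2.02], [-1.57, 1.55], [0.28, 2.44], [-1.29, 4.43], [0.15, 1.84], [-2.92, 2.92]. Speed limits (rad/s): [2.57, 2.57, 3.14, 3.14, 3.14, 3.14, 3.14].

### API

Orientations are given as a rotation vector (axis times angle).
In Python, from cell import robot, grip, kin, viewer gives the robot as it stands. Calls block until the motion is done:
- robot.movep(position, orientation): joint-space move of the TCP to a pose.
- robot.servo_line(position, feed=150, rotation=None): straight line of the TCP; rotation=None keeps the orientation; feed is the mean speed in mm/s.
- robot.goto_joints(angles): joint-space move.
- grip(opening, newtons=None): opening from 0.0 (shut) to 1.0 (fully open); newtons is the grip in N (None keeps the last); returns when the fingers have stopped.
- robot.hold(seconds).
- kin.ik(position, orientation): joint angles nearest the present ones, or None.
- robot.observe(): the state.
- viewer.read_camera(name): name is "scene" or "top" or "wrist"; returns the picture (420x560x3 uint8, red, green, blue); there is no depth.
- viewer.camera_info(name): a dict with "camera_matrix" (3x3 intrinsics, pixels), "R" (3x3) and "t" (3): a world point X has camera coordinates R X + t. Camera axes: x right, y down, z forward; pixel columns grow to the right and rows downward; lengths in mm; the calibration is good to about 2 mm. A picture is of the moment at which its call begins: read the wrist's pose just before it. camera_info takes no time and is no camera call; for the wrist camera it gives the pose at the moment of the call.
A pose or a line that the arm cannot do raises robot.IKError and nothing moves.
- robot.job_done(): hands the job in; it is judged then, once.
Trained networks look in the newest picture that a camera, given by its name, has taken for a name from the list of things; names that differ only in an ending like _2 or _b are one class to them, and where a whole thing is asked for, a point or a joint stands for the part that bears it (a point fixed in the world has none). Each returns a list of dicts, best first, with "confidence" (0 to 1); they miss things now and then, are a little off and sometimes report something else, mostly with a low value. They report only what shows in the picture. A call takes as long as a camera call.
- viewer.silhouettes(name, camera): "mask" (420x560 bool, what is visible of it).
- viewer.pinpoint(name, camera): "at" ([x, y, z] in mm, in the coordinates of the camera as it stood for that picture, good to about 4 mm: a listed point, or the origin of a listed thing).
The state is a dict: "t": time; "joints": joint angles; "joint_velocities": joint speeds; "joint_torque": joint torques, N m; "tcp_pos": TCP position; "tcp_rot": TCP orientation; "contact_force": force on the tool from outside, world axes, zero at the start; "wrist_torque": the same for the moment, N m; "grip_width": opening from 0.0 (shut) to 1.0 (fully open); "grip_force": force on a finger pad.
Only numpy, scipy, OpenCV 4.12 (cv2) and the standard library are available. Lean on these libraries where they do the work, as an engineer would, in place of code of your own. Each camera call takes 0.05 s, during which the arm holds its last target. There are 200 camera calls.

### The job

Get the test box open for probing: first turn the lock ring of the round connector on its deck clockwise until its pointer meets the raised locked mark and it stops there. Then, before you touch the thumb slide, tug the cover's bow handle upward to feel whether the hidden catch holds it; if it is caught, slide the thumb slide fully away from the cover to release it. Swing the cover up to about 45 degrees or more and finish with the gripper still holding it open, because it falls shut by itself; leave the other things on the bench alone.

Things in the scene. Friction and masses are not known exactly. Their poses are not given: they have to be found in the camera images.
- testbox: The grey steel test box, fixed to the bench: 210 mm deep (x), 310 mm wide (y). Origin at the centre of its underside; x points from its front (robot side) to its back, y to its left, z up. Its right part (y -155 to 55 mm) is a well with a board in it, shut by the cover; its left part (y 55 to 155 mm) is a fixed deck, top 98 mm above the bench, that carries the lock ring (at x 40, y 105 mm) at the back and the thumb slide (at x -65, y 90 mm) at the front.
- collar (a joint): Angle of the steel lock ring about its upright axis: 0 fully unlocked, grows clockwise seen from above; the pointer meets the raised white locked mark at 1.20 and a stop ends the turn at 1.26. Starts between 0 and 0.45. Moderate friction (0.08 N m); stays where it is left. At 0 the pointer points to the box's front (box -x), at 1.2 nearly to the box's left.
- collar_grip (a point): Grip point on the lock ring's axis, 38 mm above the deck (136 mm above the bench). The ring is 64 mm across and 18 mm high; on it stands a black grip bar 56 mm long, 16 mm thick, its top 49 mm and its foot 19 mm above the deck. The bar lies along this point's x axis (turning with the ring); the pointer, a small rib on the rim with a white line over it, is at the point's -x end.
- lid (a joint): Opening angle of the cover: 0 shut, grows as it opens, stop at 1.25. It is hinged along its far (back) edge, weighs 0.28 to 0.46 kg and falls shut from any angle. While caught it lifts only about 0.04 (6 to 7 mm at the handle) and then holds fast (against 20 N and more); if not caught it opens freely.
- lid_handle (a point): Centre of the cover's steel bow handle: a round bar 12 mm thick, about 90 mm long along the box's y, with free space below it. This point is 35 mm above the cover's top face (133 mm above the bench when shut), 165 mm in front of and 43 mm above the hinge line when shut, 32 mm behind the cover's front edge. The round bar can turn in the fingers as the cover swings. Its x, y, z axes are the cover's own, equal to the box's when shut.
- lid_hinge (a point): Middle of the cover's hinge line, which runs along the box's y at the far edge of the cover, 90 mm above the bench.
- latch (a joint): Travel of the thumb slide in m: 0 at rest beside the cover (always starts there), 0.026 pulled fully away from the cover, towards the box's left (+y). Friction about 2 N, up to 2 N more when it moves the catch; it stays where it is left. It does not show whether the hidden catch is engaged; pulled beyond 0.020 the catch is surely released, and stays released.
- latch_grip (a point): Grip point on the thumb slide's black fin, 25 mm above the deck (123 mm above the bench). The fin is 30 mm long (box x), 12 mm thick (box y), 30 mm tall, its top 35 mm above the deck. Moves with the slide.
- spool: Bystander: small aluminium wire spool, 56 mm across, 40 mm high, on the bench right of the box; origin at its underside. Leave alone.
- flux: Bystander: amber glass jar, 44 mm across, 50 mm high, right of the box; origin at its underside. Leave alone.
- driver: Bystander: screwdriver 170 mm long lying left of the box; origin at its underside. Leave alone.

How it is judged:
By the outcome, as a careful person would: the job done as asked, in the order asked, and still so for the second after the job is handed in, while the arm keeps its last pose, push and grip.
It also fails if it takes over 72 s, if anything falls off the work surface, if the arm or the gripper's body presses on something with over 40 N, if the wrist force passes 120 N, or if a joint passes its speed limit or range.

## Working session

There is one attempt and no reset: what is moved stays moved. The work goes in short steps, each a Python script; the robot and the scene stay as the last script left them, time stands still between calls to the robot, and variables do not carry over. Pictures are saved under pics/ and viewed, at most 10 in all, crops included, and the job is handed in when it is done.

```bash
mkdir -p pics; ls; cat > h.py <<'E'
import numpy as np, cv2
from scipy.spatial.transform import Rotation as R
from cell import robot, grip, kin, viewer
def save(cam,fn):
    im=viewer.read_camera(cam); cv2.imwrite('pics/'+fn,im[:,:,::-1]); return im
def world(p,ci): return np.array(ci["R"]).T@(np.array(p)-np.array(ci["t"]))
def pin(name,cam):
    ci=viewer.camera_info(cam)
    return [(np.round(world(d["at"],ci),1).tolist(),round(d["confidence"],2)) for d in viewer.pinpoint(name,cam)[:2]]
def rv(yaw,tilt=0):
    # tool down; tool y axis at world angle yaw
    z=np.array([0,0,-1.]); y=np.array([np.cos(yaw),np.sin(yaw),0]); x=np.cross(y,z)
    return R.from_matrix(np.c_[x,y,z]).as_rotvec()
E
python3 - <<'E'
from h import *
o=robot.observe(); print(o['t'],o['tcp_pos'],o['tcp_rot'],o['grip_width'])
for c in ['scene','top']:
    save(c,c+'1.png')
    for n in ['testbox','collar_grip','lid_handle','latch_grip','lid_hinge','spool','flux','driver']: print(c,n,pin(n,c))
E
```

```text
pics
0.0 [293.49063081 579.30706942 213.64414184] [-7.29701300e-01 -3.05542209e+00  2.76098937e-03] 1.0009730576155589
scene testbox [([548.0, 5.4, 0.0], 0.67)]
scene collar_grip [([617.9, 96.6, 140.4], 0.79), ([585.7, 249.1, 2.0], 0.23)]
scene lid_handle [([461.1, -22.2, 136.7], 0.74), ([570.8, -236.0, 3.3], 0.34)]
scene latch_grip [([516.8, 111.3, 123.4], 0.73)]
scene lid_hinge [([616.0, -72.7, 94.4], 0.83)]
scene spool [([473.5, -224.2, -0.4], 0.81)]
scene flux [([567.3, -234.2, 1.5], 0.81)]
scene driver []
top testbox [([554.6, 1.0, 1.6], 0.65), ([474.9, -230.7, 1.1], 0.52)]
top collar_grip [([621.5, 92.6, 134.0], 0.71)]
top lid_handle [([469.2, -19.4, 132.6], 0.92)]
top latch_grip [([518.1, 110.6, 122.2], 0.61)]
top lid_hinge [([621.3, -69.9, 88.1], 0.84)]
top spool [([473.1, -229.0, 1.3], 0.89)]
top flux [([576.4, -236.8, 1.3], 0.97)]
top driver [([590.9, 250.4, 0.4], 0.93), ([475.0, -231.0, -1.1], 0.42)]
```

View pics/top1.png

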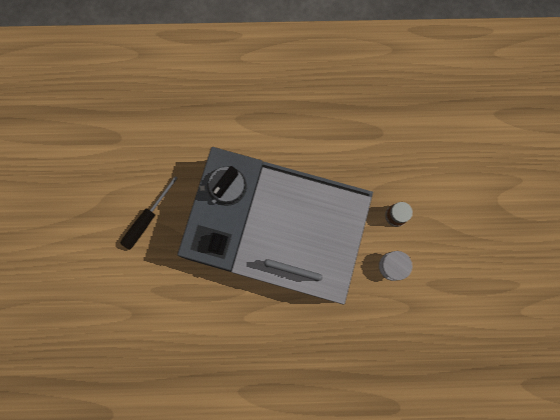

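View pics/scene1.png

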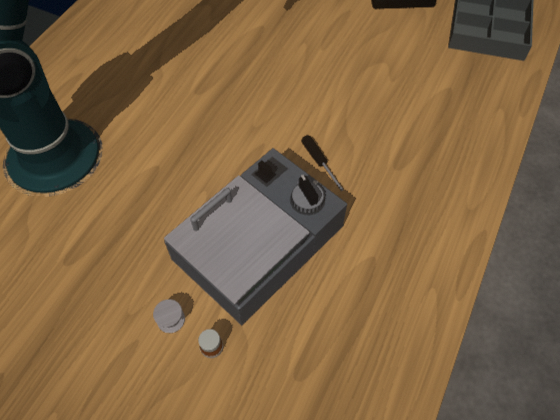

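```bash
python3 - <<'E'
from h import *
from scipy.optimize import least_squares
B=np.array([[0,0],[40,105],[-65,90],[-73,-50],[92,-50]])
W=np.array([[551,3],[620,94.6],[517.5,111],[465,-20.8],[618.6,-71.3]])
f=lambda p:(B@np.array([[np.cos(p[2]),np.sin(p[2])],[-np.sin(p[2]),np.cos(p[2])]])+p[:2]-W).ravel()
s=least_squares(f,[550,0,-.26],loss='soft_l1',f_scale=4); print(s.x,np.round(s.fun.reshape(-1,2),1))
yaw=s.x[2]
c=(B[1]@np.array([[np.cos(yaw),np.sin(yaw)],[-np.sin(yaw),np.cos(yaw)]])+s.x[:2])
d=(B[2]@np.array([[np.cos(yaw),np.sin(yaw)],[-np.sin(yaw),np.cos(yaw)]])+s.x[:2])
print(c,d)
# bar x axis world angle = yaw - q ; tool y perpendicular
for q in [0.3,1.26]:
  for k in [0,np.pi]:
    j=kin.ik([c[0],c[1],122],rv(yaw-q+np.pi/2+k)); print(q,k,None if j is None else np.round(j,2))
robot.movep([c[0]-40,c[1],330],rv(yaw-0.3+np.pi/2))
save('wrist','w1.png')
for n in ['collar_grip','latch_grip','lid_handle']:
    print(n,pin(n,'wrist'))
    if n=='collar_grip':
        ci=viewer.camera_info('wrist')
        r=np.array(ci['R'])
        print('cam pos',-r.T@np.array(ci['t']))
print(robot.observe()['t'])
E
```

```text
[ 5.49669186e+02  4.83828335e+00 -3.19090507e-01] [[-1.3  1.8]
 [ 0.6 -2.6]
 [-1.3 -0.3]
 [-0.3  1.1]
 [ 2.7 -0.2]]
[620.58885752  91.98987682] [516.18359315 110.68588628]
0.3 0 [-0.39  0.54  0.26  1.75 -0.17  0.88  0.89]
0.3 3.141592653589793 [-1.02  0.99  1.34  1.79 -1.02  1.26 -1.58]
1.26 0 [-0.54  0.56  0.46  1.76 -0.31  0.89  0.05]
1.26 3.141592653589793 [-0.04  0.55 -0.22  1.72  0.15  0.89  2.81]
collar_grip [([623.3, 93.6, 141.0], 0.64)]
cam pos [517.53250422 136.98086023 499.72177739]
latch_grip [([511.8, 110.2, 125.5], 0.66)]
lid_handle [([459.8, -23.2, 134.9], 0.7)]
3.175
```

View pics/w1.png

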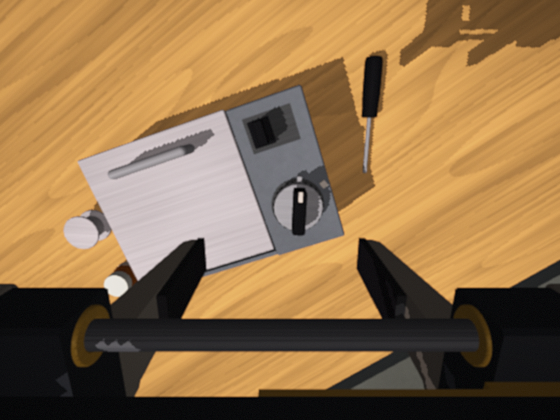

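The wrist view shows the bar from (301,189) to (298,234), with its white pointer end at the top. The deck's left edge runs from (301,86) to (343,235), and the fin is near (263,132).

```bash
cat >> h.py <<'E'
def ray(px,z,ci):
    r=np.array(ci["R"]);c=-r.T@np.array(ci["t"])
    d=r.T@np.linalg.solve(np.array(ci["camera_matrix"]),[px[0],px[1],1.]); return (c+d*(z-c[2])/d[2])[:2]
E
python3 - <<'E'
from h import *
ci=viewer.camera_info('wrist')
a,b=ray((301,86),98,ci),ray((343,235),98,ci)
print('corners',a,b,np.linalg.norm(b-a),'yaw',np.arctan2(*(b-a)[::-1]))
u=(b-a)/np.linalg.norm(b-a); n=np.array([-u[1],u[0]])
m=(a+b)/2-155*n; print('origin',m,'collar',m+40*u+105*n,'latch',m-65*u+90*n,'handle',m-73*u-50*n)
h1,h2=ray((110,175),135,ci),ray((193,150),135,ci); print('handle',h1,h2,(h1+h2)/2,np.arctan2(*(h2-h1)[::-1])-np.pi/2)
p,q=ray((301,189),147,ci),ray((298,234),147,ci); print('bar',p,q,(p+q)/2,np.linalg.norm(p-q),np.arctan2(*(q-p)[::-1]))
E
```

```text
corners [497.01272157 181.58499776] [692.53434671 119.22708767] 205.22479101488307 yaw -0.30873295371046233
origin [547.67651425   2.73454676] collar [617.68972023  90.61600663] latch [513.09641459 108.22964952] handle [462.9354162  -22.72024257]
handle [448.09276372 -67.06884711] [483.23996485  33.68383381] [465.66636429 -16.69250665] -0.3356466652225154
bar [593.34532596 111.85811907] [637.93660955  76.84460159] [615.64096775  94.35136033] 56.69505250634832 -0.6656573030324494
```

```bash
python3 - <<'E'
from h import *
c=[619.5,92.5]; y0=-0.666+np.pi/2
grip(0.55,30)
robot.movep([*c,200],rv(y0)); robot.servo_line([*c,123],feed=80)
o=robot.observe(); print(o['t'],o['tcp_pos'],o['contact_force'],o['wrist_torque'])
grip(0,35)
o=robot.observe(); print(o['grip_width']*92,o['contact_force'],o['wrist_torque'],o['joints'][6])
for a in np.linspace(0.1,0.95,10):
    robot.servo_line([*c,123],feed=100,rotation=rv(y0-a))
    o=robot.observe(); x=R.from_rotvec(o['tcp_rot']).as_matrix()[:,1]
    print(round(o['t'],2),round(a,2),round(np.arctan2(x[1],x[0])-y0,3),np.round(o['contact_force'],1),np.round(o['wrist_torque'],2))
    if abs(o['wrist_torque'][2])>1.5: break
save('top','t2.png')
E
```

```text
5.6333 [619.97648835  92.51318091 123.55049891] [-0.439536    0.22496419  0.65755555] [0.00390741 0.09183491 0.04172061]
15.694249728167541 [-0.01577901 -0.12117822  1.13280707] [0.03944453 0.01804529 0.00418815] 0.8522899530507574
6.5 0.1 -0.098 [-0.3  0.4  1.7] [-0.06  0.12 -0.09]
6.75 0.19 -0.191 [-0.9 -0.4  1.7] [-0.18  0.36 -0.07]
7.0 0.29 -0.285 [-2.9 -1.   4.5] [-0.34  0.57 -0.09]
7.25 0.38 -0.38 [-3.8 -1.5  4.6] [-0.46  0.87 -0.12]
7.5 0.48 -0.475 [-4.7 -2.6  5.5] [-0.48  0.99 -0.06]
7.75 0.57 -0.57 [-5.3 -1.4  7.1] [-0.5   1.06 -0.07]
8.0 0.67 -0.664 [-4.5 -2.6  6.3] [-0.48  1.12 -0.11]
8.25 0.76 -0.758 [-5.5 -1.7  6.3] [-0.52  1.3  -0.1 ]
8.5 0.86 -0.853 [-6.6 -2.7  7.2] [-0.58  1.39 -0.09]
8.75 0.95 -0.944 [-7.3 -2.5  7.8] [-0.66  1.48  0.83]
```

```bash
python3 - <<'E'
from h import *
grip(0.5)
p=robot.observe()['tcp_pos']
robot.servo_line([p[0],p[1],200],feed=150)
yaw=-0.318
for k in (0,np.pi,-np.pi/2):
    j=kin.ik([464,-21,114],rv(yaw+k)); print(k,None if j is None else np.round(j,2))
robot.movep([505,15,330],rv(yaw))
save('wrist','w2.png'); ci=viewer.camera_info('wrist'); print({k:np.array(v).tolist() for k,v in ci.items() if k!='camera_matrix'})
for n in ['collar_grip','lid_handle','latch_grip']: print(n,pin(n,'wrist'))
print(robot.observe()['t'])
E
```

```text
0 [-0.56  0.34  0.63  2.16 -0.3   0.72 -0.05]
3.141592653589793 [-0.    0.31 -0.03  2.13  0.01  0.71  2.78]
-1.5707963267948966 [-0.82  0.43  0.97  2.17 -0.52  0.78 -1.4 ]
{'R': [[0.9504741704253751, -0.3108032359299707, -0.0004470902114944008], [-0.29899586594238287, -0.9147566367002538, 0.27170161531026604], [-0.08485471998399884, -0.25811168929031897, -0.9623814380733545]], 't': [-474.470714881378, 103.52717987307038, 547.5242521553178]}
collar_grip [([621.3, 92.2, 141.0], 0.93)]
lid_handle [([456.7, -25.3, 136.7], 0.68)]
latch_grip [([511.7, 106.5, 124.5], 0.91)]
11.05
```

View pics/w2.png

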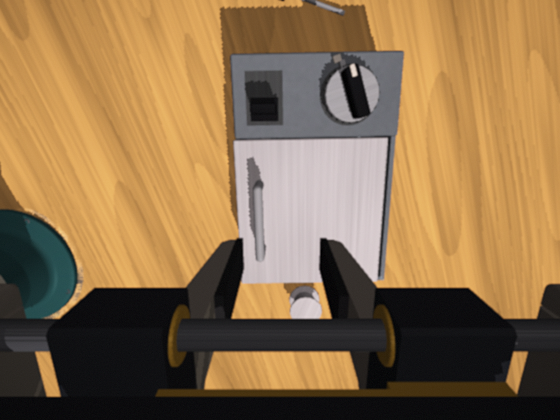

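```bash
python3 - <<'E'
from h import *
im=cv2.imread('pics/w2.png')[30:140,210:420]; cv2.imwrite('pics/w2c.png',cv2.resize(im,None,fx=3.8,fy=3.8,interpolation=cv2.INTER_CUBIC))
E
```

```text
(no output)
```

View pics/w2c.png

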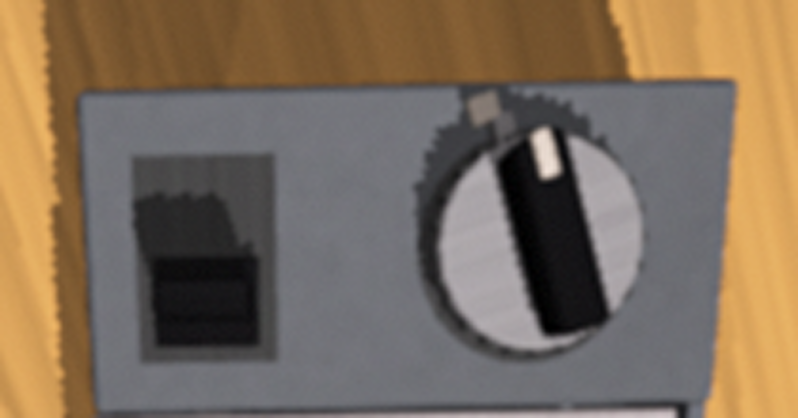

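The crop shows the pointer rib (503,125) lined up with the mark (485,105), so the ring looks locked. Next I'll check the angle numerically, then grasp the handle and tug.

```bash
python3 - <<'E'
from h import *
ci=viewer.camera_info('wrist'); yaw=-0.315
g=lambda x,y:(x/3.8+210,y/3.8+30)
a,b=ray(g(560,128),147,ci),ray(g(607,318),147,ci); print('q bar',yaw-np.arctan2(*(b-a)[::-1]),np.linalg.norm(b-a))
m=ray(g(485,105),106,ci); d=np.array([619.5,92.5])-m; print('mark',yaw-np.arctan2(*d[::-1]))
h1,h2=ray((259,183),137,ci),ray((261,258),137,ci); print('handle',h1,h2,(h1+h2)/2,np.linalg.norm(h1-h2))
h=np.array([464,-20.9])
grip(0.55,50)
robot.movep([*h,200],rv(-0.315)); robot.servo_line([*h,114],feed=100)
o=robot.observe(); print(o['tcp_pos'],o['contact_force'])
grip(0,50)
o=robot.observe(); print(o['t'],o['grip_width']*92,o['contact_force'],o['wrist_torque'])
E
```

```text
q bar 1.2466932186028898 53.316265126927945
mark 1.1321650253409916
handle [480.95160914  28.92250442] [450.85192471 -64.89979925] [465.90176692 -17.98864741] 98.53230773894988
[464.57170534 -20.94742424 114.51843577] [ 0.00674875  0.04792055 -0.2732576 ]
13.65 10.911126381199567 [-4.18183939  1.45015179  4.78506087] [0.25482641 1.11122933 0.12858433]
```

```bash
cat >> h.py <<'E'
YAW=-0.315
U=np.array([np.cos(YAW),np.sin(YAW),0])
def lidpose(p0,th,tilt=0.0):
    # p0: grasp point when shut; tool tilts by tilt about box y with the lid
    v=lambda t:(-165*np.cos(t)+43*np.sin(t))*U+np.array([0,0,165*np.sin(t)+43*np.cos(t)])
    g=np.array(p0)+v(th)-v(0)
    ax=np.array([-np.sin(YAW),np.cos(YAW),0])
    Rm=R.from_rotvec(ax*tilt)*R.from_rotvec(rv(YAW))
    return g+19*Rm.as_matrix()[:,2], Rm.as_rotvec()
E
python3 - <<'E'
from h import *
p0=[464,-20.9,133]
for th in np.arange(0.012,0.11,0.012):
    p,r=lidpose(p0,th); robot.servo_line(p,feed=30,rotation=r); robot.hold(0.1)
    o=robot.observe(); print(round(o['t'],2),round(th,3),np.round(o['tcp_pos'],1),np.round(o['contact_force'],1))
    if o['contact_force'][2]<-18: break
if th>0.09: print("FREE")
else:
    print("CAUGHT")
    p,r=lidpose(p0,0.005); robot.servo_line(p,feed=40,rotation=r)
    print(robot.observe()['contact_force'])
for t in (.45,.95,1.0): 
  for k in (0,.5,1): print(t,k,kin.ik(*lidpose(p0,t,k*t)) is not None)
E
```

```text
14.0 0.012 [463.  -20.6 115.4] [-5.1  2.8 -1.7]
14.35 0.024 [463.6 -20.7 117.5] [-4.7  2.5 -1.2]
14.7 0.036 [464.1 -20.9 119.5] [-5.1  3.1 -2.2]
15.05 0.048 [464.5 -21.1 120.8] [ -3.6   4.  -16.3]
15.4 0.06 [464.5 -21.1 121.5] [  1.    3.7 -32.9]
CAUGHT
[-8.88671075  4.03347495  0.77689554]
0.45 0 True
0.45 0.5 True
0.45 1 True
0.95 0 True
0.95 0.5 True
0.95 1 False
1.0 0 True
1.0 0.5 True
1.0 1 False
```

```bash
python3 - <<'E'
from h import *
grip(0.5); p=robot.observe()['tcp_pos']; robot.servo_line([p[0],p[1],200],feed=150)
l=np.array([514.5,109.2]); n=np.array([-np.sin(YAW),np.cos(YAW)]); r=rv(YAW+np.pi/2)
grip(0.45)
robot.movep([*l,190],r); robot.servo_line([*l,108],feed=100)
o=robot.observe(); print(o['t'],o['contact_force'])
grip(0,30); o=robot.observe(); print(o['grip_width']*92,o['contact_force'])
f0=np.array(o['contact_force'])
for s in range(4,37,4):
    robot.servo_line([*(l+n*s),108],feed=50); robot.hold(0.1); o=robot.observe()
    f=(np.array(o['contact_force'])-f0)[:2]@n
    print(s,round((np.array(o['tcp_pos'])[:2]-l)@n,1),round(f,1),np.round(o['contact_force'],1))
    if s>24 and f<-10: break
save('wrist','w3.png')
grip(0.45); p=robot.observe()['tcp_pos']; robot.servo_line([p[0],p[1],190],feed=150)
robot.movep([500,60,330],rv(YAW)); save('wrist','w4.png'); print(pin('latch_grip','wrist'),pin('collar_grip','wrist'),robot.observe()['t'])
E
```

```text
19.6 [-0.09967236  0.92991006 -0.20566734]
11.75397217462033 [1.63623935 1.16064551 0.97152535]
4 4.1 -1.7 [-0.5  0.1  3. ]
8 8.3 -1.6 [ 0.2 -0.   4.3]
12 12.3 -2.0 [-0.7 -0.1  5.1]
16 16.1 -3.2 [-0.5 -1.5  5.5]
20 20.1 -3.1 [-1.4 -1.1  5.1]
24 24.1 -2.7 [-1.8 -0.6  5.9]
28 26.8 -5.8 [-3.4 -3.3  6.7]
32 26.9 -15.0 [ -6.1 -12.1  11.2]
[([519.2, 133.6, 124.2], 0.57)] [([620.1, 93.9, 138.4], 0.87)] 25.7833
```

View pics/w4.png

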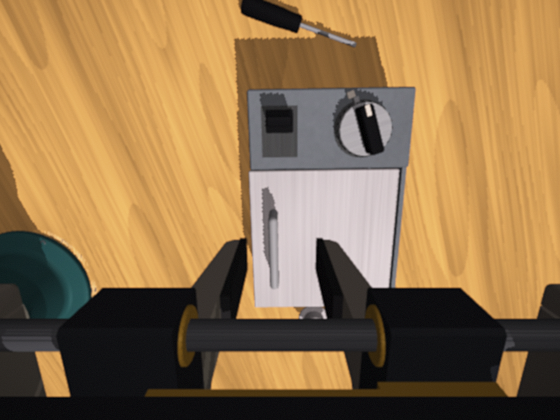

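The fin now sits at the far end of its slot (279,118), and the ring is unchanged. Next I'll open the cover.

```bash
python3 - <<'E'
from h import *
p0=[463.5,-20.9,133]; h=p0[:2]
grip(0.55,50)
robot.movep([*h,200],rv(YAW)); robot.servo_line([*h,114],feed=100); grip(0,50)
print(robot.observe()['grip_width']*92)
for th in np.arange(0.05,0.96,0.05):
    p,r=lidpose(p0,th,0.5*th); robot.servo_line(p,feed=40,rotation=r)
    o=robot.observe(); print(round(o['t'],2),round(th,2),np.round(o['contact_force'],1),round(o['grip_width']*92,1))
    if np.linalg.norm(o['contact_force'])>30: print('STOP'); break
robot.hold(0.5); o=robot.observe(); print(o['tcp_pos'],o['contact_force'],o['joints'])
save('scene','s5.png')
E
```

```text
10.48479887916003
28.86 0.05 [-4.   2.3 -2.3] 10.5
29.22 0.1 [-4.4  2.8 -3. ] 10.7
29.57 0.15 [-5.5  2.8 -3.1] 10.2
29.93 0.2 [-5.5  3.  -2.8] 10.5
30.29 0.25 [-6.3  4.3 -1.9] 10.5
30.65 0.3 [-6.4  3.4 -0.7] 10.3
31.01 0.35 [-6.5  4.8 -0.2] 10.3
31.37 0.4 [-6.8  4.   1.9] 10.0
31.73 0.45 [-7.1  3.4  1.3] 10.3
32.08 0.5 [-7.6  4.1  3.5] 10.6
32.44 0.55 [-7.6  5.3  3.7] 10.8
32.8 0.6 [-7.3  5.   4. ] 10.9
33.16 0.65 [-7.8  5.7  5.5] 10.4
33.52 0.7 [-8.1  4.7  7.1] 10.5
33.88 0.75 [-7.1  5.8  7.1] 10.9
34.23 0.8 [-7.   5.9  7.4] 10.4
34.59 0.85 [-6.6  6.8  7.4] 10.7
34.95 0.9 [-6.2  6.4  8.2] 10.5
35.31 0.95 [-4.9  6.   8.4] 10.4
[554.19071623 -48.67362938 234.16791948] [-4.9359704   6.53853875  8.66340106] [-0.34101434  0.64356571  0.66720487  1.50337065 -0.38165282  1.61630264
  0.08449625]
```

View pics/s5.png

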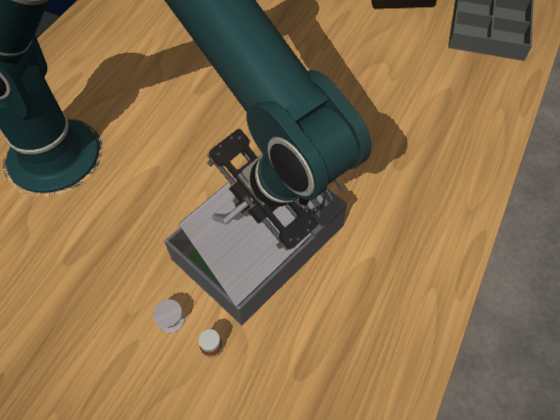

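The cover is open about 0.95 rad. The handle is held at z of about 251 mm, which matches that angle, and the board shows in the well at (200,258).

```bash
python3 -c "
from h import *
print(robot.job_done())"
```

```text
the job is handed in; nothing more can be done
None
```

The job is handed in: I turned the lock ring to its stop at the locked mark, the tug showed the cover was caught, I pulled the thumb slide fully away, and the gripper is holding the cover open at about 54°.

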